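# Load the profile template into the grinder's template holder

## Robot

A 6-joint arm with a two-finger parallel gripper is mounted at the origin on a cart in front of the work surface, level with it; the furniture and walls round the work are solid. World frame = base frame: x ahead of the robot, y to its left, z up, the work surface at z = 0. Lengths are in mm, angles in degrees, forces in N, time in s.
With the tool pointing down it reaches from about 300 to 850 mm from the base axis. Payload 4.2 kg.
Tool frame: the origin (TCP) lies at the very end of the fingers, on their centre line; the grasp point (between the pads) lies 19 mm behind it (env.grasp_offset is the distance from the TCP to the grasp point, in mm); z points along the fingers, y is the line along which they close (so a half turn about z gives the same grasp; the last joint's range is limited). The gripper opens to 91 mm and grips with 3 to 60 N. Pads are 32 mm wide; open, the fingers measure 118 mm over their backs; the gripper's body (76 mm by 178 mm) begins 60 mm behind the grasp point.
Start: joints at [-77.636, 18.312, 89.639, -0, 72.044, -1.146], TCP at [134.334, -559.104, 213.976] pointing down, gripper open.
Joint ranges: [-177.97, 177.97], [-48.28, 115.42], [12.27, 149.76], [-77.06, 257.06], [2.81, 150.46], [-146.56, 146.56]. Speed limits (degrees/s): [147.25, 147.25, 180, 180, 180, 180].

## Interface

Orientations are given as [roll, pitch, yaw] about the fixed x, y, z axes, in that order (R = Rz(yaw) Ry(pitch) Rx(roll)).
In Python, from workcell import env, eyes gives the robot as it stands.
- The arm moves only by the tool send_rows, never from a script. Its arguments are lists of equal length, an entry for each row: "grip": the opening, from -1 (shut) to 1 (fully open), so that 0 is half open; "xyz": the shift along the world's x, y, z in m, a list of three; "yaw": the turn about the world's z in degrees. A call has 1 to 8 rows; each row is the pose to reach, as a shift and turn from the pose commanded when the call began; what a row does not reach only later rows make up. A row lasts 1/12 s, in which the tool goes at most 41.7 mm and 7.16 degrees, less where a joint would pass 70% of its speed; a pose out of reach is approached as far as the arm can. A call with a gripper value outside its range is refused whole. The fingers move at their own pace and stop on an object; "grip_force" is the grip in N (left out, the last holds). Time passes only in rows, so rows that repeat a pose let the fingers close. It gives the time, the measured TCP pose, the force, the opening and the grip force at its end, in the units of the state.
- env.state(): the state, without advancing time (a new reading comes with each control period).
- eyes.grab_frame(name): name is "scene" or "side" or "wrist"; returns a dict with "frame" (480x640x3 uint8, red, green, blue), "fx", "fy", "cx", "cy" (pixels), "pose" (4x4, takes a point from camera to world coordinates). Camera axes: x right, y down, z forward; pixel columns grow to the right and rows downward; lengths in mm; the calibration is good to about 2 mm. A picture is of the moment at which its call begins. There is no depth.
- env.job_done(): hands the job in; it is judged then, once.
The state is a dict: "time_s": time; "qpos": joint angles; "qvel": joint speeds; "effort": joint torques, N m; "ee_pos": TCP position; "ee_rot": TCP orientation; "force": force on the tool from outside, world axes, zero at the start; "torque": the same for the moment, N m; "gripper_width": finger opening in mm; "gripper_force": force on a finger pad.
Only numpy, scipy, OpenCV 4.12 (cv2) and the standard library are available. Lean on these libraries where they do the work, as an engineer would, in place of code of your own. Each camera call takes 0.05 s, during which the arm holds its last target. There are 200 camera calls.

## Task

The thin steel profile template lies flat on the iron surface plate, too thin to be gripped there: pressing on it only lightly, slide it until its shaped end juts well out (about 4 cm) over the plate's near edge, then pinch it by that end and lift it off. Slip its square end into the slot of the template holder, under the sprung bar, and push it in past the drag of the bar until it is fully home against the end stop; let go and leave it seated. Do not press hard on the surface plate or force the holder, and leave the other tools where they lie.

Things in the scene. Friction and masses are not known exactly. Their poses are not given: they have to be found in the camera images.
- template_mid (a point): Centre (also of the 3 mm thickness) of the profile template: flat bright steel plate 130 x 45 x 3 mm, 0.13 kg, straight long sides, one short end cut to a moulding profile, the other square. x runs along it from shaped to square end, z up. Starts flat and wholly on the surface plate, shaped end toward the near edge. Slides easily (friction 0.3): 5 to 10 N down by the pads drags it.
- template_front (a point): Middle of the template's shaped end, 65 mm from its centre, half-way through the thickness; axes as template_mid. The profile is cut up to 8 mm deep into this end; behind that the sides are straight.
- template_back (a point): Middle of the square end of the template (65 mm from its centre), half-way through its thickness; axes as template_mid.
- surface_plate: Cast-iron surface plate, dark ground top and grey ribbed skirt, fixed, 190 mm (its x) by 150 mm (its y), top 55 mm above the worktop. Origin at the centre of its underside; x points from the near edge to the far edge. Must not be pressed with more than 35 N.
- plate_edge (a point): Middle of the near top edge of the surface plate (95 mm from its centre along its -x, 55 mm above the worktop); the edge runs along its y. Beyond it there is only air down to the worktop (low tools may lie there).
- holder: Template holder, fixed: green pedestal, foot 110 x 124 mm, bright ledge 45 mm above the worktop, a 10 mm high guide rail each side, end stop at the back. Origin: centre of underside; x = direction of insertion. Slot 48 mm wide (1.5 mm play a side) from 33 mm before the origin to the stop, flared from there to 53 mm before it. Top (brass nuts) 85 mm.
- holder_mouth (a point): Middle of the front edge of the holder's ledge, at ledge height, 50 mm before the holder's origin. Before it a ramp falls 6.5 mm over 12 mm, so that an end arriving a little low is led up. Behind it the ledge is open above for 24 mm, up to the front lip of the sprung bar.
- end_stop: End stop of the holder, a rigid dark bar across the back of the slot. Origin: middle of its face toward the mouth, 1.5 mm above the ledge, 82 mm beyond the mouth: where the middle of the template's square end comes when fully home (48 mm of template then stand out before the mouth). Axes as holder. Must not be pushed with more than 35 N.
- sprung_bar (a joint): Lift (m) of the bar across the slot: 0 when empty (1.5 mm above the ledge), 0.0015 with the template under it. Springs press it down with about 14 N; its front lip, 26 mm before the holder's origin, underside 6.5 mm above the ledge, rides up over the entering template. Pushing in takes about 6 to 18 N; the stop is felt as a sharp rise beyond that. The drag holds the template once let go.
- marker_pen: Marker pen lying on the worktop, 14 x 132 x 15 mm, origin at the centre of its underside. Not to be moved.
- caliper: Caliper lying flat near the front of the worktop, 62 x 190 x 11 mm, origin at the centre of its underside. Not to be moved.
- spanner_17: Dark spanner lying flat near the front right, 36 x 182 x 8 mm, origin at the centre of its underside. Not to be moved.
- tape_measure: Yellow tape measure near the front left, 39 x 68 x 62 mm, origin at the centre of its underside. Not to be moved.

How it is judged:
By the outcome, as a careful person would: the job done as asked, in the order asked, and still so for the second after the job is handed in, with the robot touching nothing.
It also fails if it takes over 72 s, if anything falls off the work surface, if the arm or the gripper's body presses on something with over 40 N, if the wrist force passes 120 N, or if a joint passes its speed limit or range.

## Working session

There is one attempt and no reset: what is moved stays moved. The work goes in short steps, Python scripts to look and compute and a tool call to move; the robot and the scene stay as the last step left them, time stands still between calls to the robot, and variables do not carry over. Pictures are saved under pics/ and viewed, at most 10 in all, crops included, and the job is handed in when it is done.

Besides the shell and the picture viewer there is one more tool, called after ">>>" by a JSON object that holds its "op" and its "data". send_rows: Moves the arm, as the interface text tells. Its arguments: {"type":"object","properties":{"grip":{"type":"array"},"xyz":{"type":"array"},"yaw":{"type":"array"},"grip_force":{"type":"number"}},"required":["grip","xyz","yaw"]}

```bash
mkdir -p pics; ls; cat > h.py <<'E'
import numpy as np, cv2
from workcell import env, eyes
def grab(n,save=None):
    f=eyes.grab_frame(n)
    if save: cv2.imwrite('pics/'+save+'.png',f['frame'][:,:,::-1])
    return f
def ray(f,u,v):
    d=np.array([(u-f['cx'])/f['fx'],(v-f['cy'])/f['fy'],1.]); P=np.array(f['pose']); return P[:3,3],P[:3,:3]@d
def onz(f,u,v,z):
    o,d=ray(f,u,v); return (o+d*(z-o[2])/d[2]).round(1)
def proj(f,p):
    P=np.array(f['pose']); q=P[:3,:3].T@(np.array(p,float)-P[:3,3]); return (round(f['fx']*q[0]/q[2]+f['cx'],1),round(f['fy']*q[1]/q[2]+f['cy'],1))
E
python3 - <<'E'
from h import *
import pickle
for n in ('scene','side'):
    f=grab(n,n+'0'); pickle.dump(f,open(n+'0.pkl','wb')); print(n,f['fx'],np.array(f['pose']).round(2).tolist())
print(env.state(), env.grasp_offset)
E
```

```text
pics
scene 516.1183597850859 [[-0.62, -0.4, 0.67, -198.76], [-0.78, 0.29, -0.55, 692.2], [0.02, -0.87, -0.49, 605.44], [0.0, 0.0, 0.0, 1.0]]
side 468.73201027281755 [[0.96, -0.18, 0.24, 322.46], [-0.29, -0.6, 0.74, -610.61], [0.01, -0.78, -0.63, 695.71], [0.0, 0.0, 0.0, 1.0]]
{'time_s': 0.1, 'qpos': array([-7.76368557e+01,  1.83479645e+01,  8.96975231e+01, -2.39748942e-03,
        7.20427203e+01, -1.14372572e+00]), 'qvel': array([ 0.07028326, -0.07323512, -0.19475133, -0.04534303,  0.10925558,
        0.07475843]), 'effort': array([ 2.22314334e-04, -4.13332736e+01, -2.32510006e+01,  7.29358778e-02,
        4.21671616e-02, -5.48130049e-05]), 'ee_pos': array([ 134.21537143, -558.67527102,  213.21730445]), 'ee_rot': array([-1.79911764e+02,  5.18435911e-04,  1.35076113e+01]), 'force': array([-0.22910295, -0.41165673,  0.30662329]), 'torque': array([ 0.01934868, -0.03868907, -0.03548859]), 'gripper_force': 0.0, 'gripper_width': 91.3373964432159} 18.8
```

View pics/scene0.png

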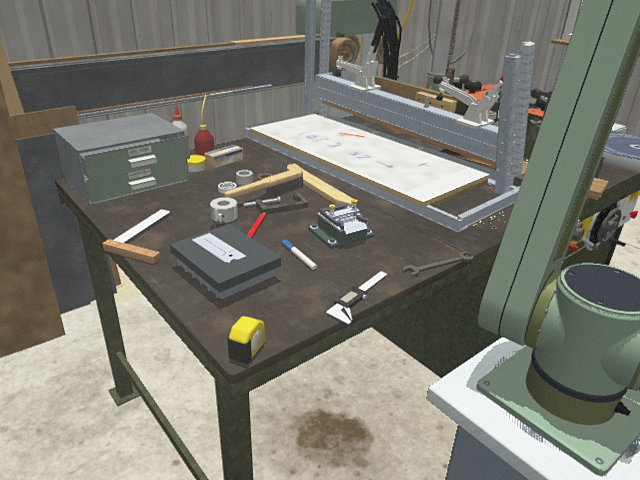

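View pics/side0.png

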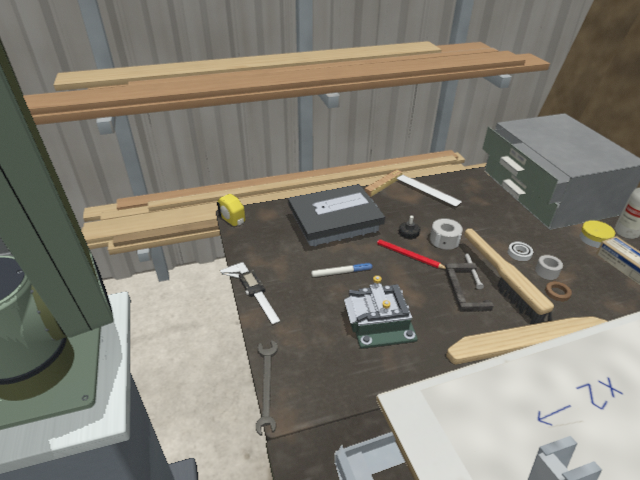

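The scene view shows the plate around (226,262), with the template running (192,237)-(252,262) on it and the holder at (342,225). In the side view the plate is at (336,215), the template at (340,203) and the holder at (380,312). I'll zoom in on both.

```bash
python3 - <<'E'
from h import *
import pickle
s=pickle.load(open('scene0.pkl','rb'));d=pickle.load(open('side0.pkl','rb'))
a=s['frame'][200:320,160:380];b=d['frame'][180:350,270:430]
A=cv2.resize(a,None,fx=2.7,fy=2.7,interpolation=2)
# scale 2.7 for left ; stack side plate (2.5x) and side holder
p=cv2.resize(d['frame'][180:245,280:390],None,fx=3.5,fy=3.5,interpolation=2)
q=cv2.resize(d['frame'][270:350,335:425],None,fx=3.2,fy=3.2,interpolation=2)
im=np.zeros((600,800,3),np.uint8); im[:A.shape[0],:A.shape[1]]=A
im[330:330+p.shape[0],:p.shape[1]]=p; im[330:330+q.shape[0],400:400+q.shape[1]]=q
cv2.imwrite('pics/z.png',im[:,:,::-1])
E
```

```text
(no output)
```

View pics/z.png

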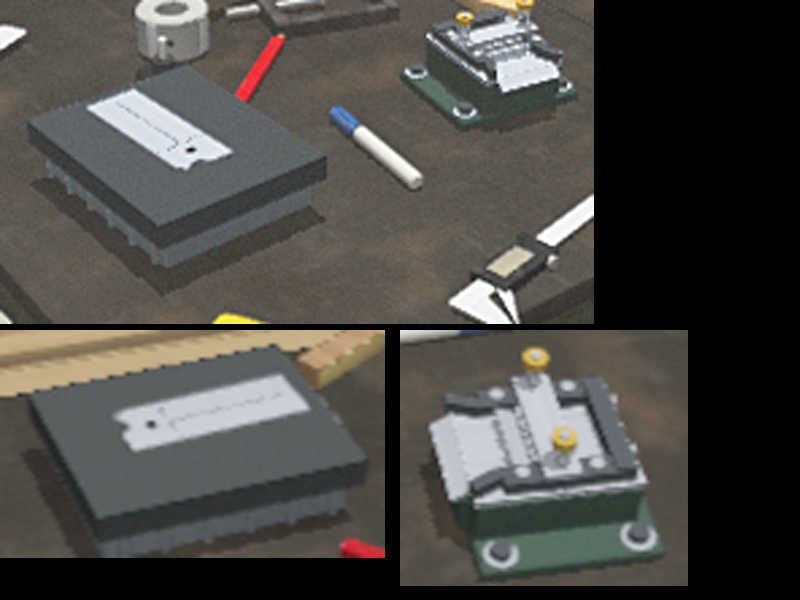

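Shaped end and plate near edge both face −x in the side view, with the template clearly inside the plate; the holder's mouth faces roughly −x too. I'll triangulate the corners.

```bash
cat >> h.py <<'E'
import pickle
def tri(a,ua,b,ub):
    o1,d1=ray(a,*ua);o2,d2=ray(b,*ub)
    t=np.linalg.lstsq(np.c_[d1,-d2],o2-o1,rcond=None)[0]; p,q=o1+d1*t[0],o2+d2*t[1]
    return ((p+q)/2).round(1), round(float(np.linalg.norm(p-q)),1)
E
python3 - <<'E'
from h import *
s=pickle.load(open('scene0.pkl','rb'));d=pickle.load(open('side0.pkl','rb'))
S=lambda x,y:(x/2.7+160,y/2.7+200)
D=lambda x,y:(x/3.5+280,(y-330)/3.5+180)
H=lambda x,y:((x-400)/3.2+335,(y-330)/3.2+270)
print('plate scene',[onz(s,*S(*p),55).tolist() for p in((30,125),(188,67),(326,160),(160,228))])
print('plate side',[onz(d,*D(*p),55).tolist() for p in((30,398),(277,346),(367,460),(100,518))])
print('tmpl scene',[onz(s,*S(*p),58).tolist() for p in((88,106),(133,88),(190,170),(232,152))])
print('tmpl side',[onz(d,*D(*p),58).tolist() for p in((285,375),(310,408),(115,412),(130,452))])
print('nuts tri',tri(s,S(464,17),d,H(535,356)),tri(s,S(525,4),d,H(564,435)))
print('nuts side',onz(d,*H(535,356),83),onz(d,*H(564,435),83),'scene',onz(s,*S(464,17),83),onz(s,*S(525,4),83))
print('holder screws foot side',onz(d,*H(500,552),8),onz(d,*H(638,534),8),'scene',[onz(s,*S(*p),8).tolist() for p in((417,71),(463,109),(566,90))])
print('ramp side',onz(d,*H(430,420),39),onz(d,*H(455,500),39),'stop back',onz(d,*H(593,380),55),onz(d,*H(636,470),55))
print('pen',tri(s,S(340,115),d,(370,267)),tri(s,S(415,182),d,(313,273)))
print('tape',onz(d,231,222,0),'cal',onz(s,160+480/2.7,200+300/2.7,0))
E
```

```text
plate scene [[706.4, 333.0, 55.0], [718.3, 185.5, 55.0], [529.4, 178.2, 55.0], [524.1, 322.3, 55.0]]
plate side [[531.5, 308.8, 55.0], [719.6, 324.2, 55.0], [727.3, 177.2, 55.0], [541.4, 167.1, 55.0]]
tmpl scene [[702.3, 285.5, 58.0], [707.8, 242.7, 58.0], [572.8, 269.5, 58.0], [576.3, 231.2, 58.0]]
tmpl side [[709.7, 282.8, 58.0], [711.6, 239.9, 58.0], [582.0, 272.2, 58.0], [578.5, 225.2, 58.0]]
nuts tri (array([619.1, -31.3,  80.5]), 2.4) (array([610.2, -94.4,  79.5]), 3.5)
nuts side [619.1 -32.5  83. ] [610.3 -95.9  83. ] scene [613.2 -27.2  83. ] [601.9 -88.1  83. ]
holder screws foot side [ 573.6 -107.2    8. ] [ 655.8 -117.8    8. ] scene [[668.5, -22.1, 8.0], [590.1, -10.7, 8.0], [562.1, -107.9, 8.0]]
ramp side [558.3 -24.7  39. ] [551.3 -87.9  39. ] stop back [658.4 -35.5  55. ] [ 652.1 -109.    55. ]
pen (array([653.6,  77.1,   3.9]), 4.2) (array([528.8,  93.1,   4.9]), 3.4)
tape [390.  331.5   0. ] cal [383.5 148.3   0. ]
```

>>> {"op": "send_rows", "data": {"grip": [1, 1, 1, 1, 1, 1, 1, 1], "xyz": [[0.2, 0.26, 0.05], [0.2, 0.26, 0.05], [0.2, 0.26, 0.05], [0.2, 0.26, 0.05], [0.2, 0.26, 0.05], [0.2, 0.26, 0.05], [0.2, 0.26, 0.05], [0.2, 0.26, 0.05]], "yaw": [0, 0, 0, 0, 0, 0, 0, 0]}}

```text
time_s: 0.77
ee_pos: [334.9, -297.1, 264.1]
ee_rot: [-180.0, 0.0, 13.5]
force: [-0.1, -0.7, 0.1]
gripper_width: 91.0
gripper_force: 0.0
```

>>> {"op": "send_rows", "data": {"grip": [1, 1, 1, 1, 1, 1, 1, 1], "xyz": [[0.1, 0.3, 0], [0.1, 0.3, 0], [0.1, 0.3, 0], [0.1, 0.3, 0], [0.1, 0.3, 0], [0.1, 0.3, 0], [0.1, 0.3, 0], [0.1, 0.3, 0]], "yaw": [-13.5, -13.5, -13.5, -13.5, -13.5, -13.5, -13.5, -13.5]}}

```text
time_s: 1.43
ee_pos: [434.3, 3.4, 263.8]
ee_rot: [-180.0, 0.0, 0.1]
force: [0.6, -1.2, 0.3]
gripper_width: 91.5
gripper_force: 0.0
```

```bash
python3 - <<'E'
from h import *
f=grab('wrist','w0'); pickle.dump(f,open('w0.pkl','wb')); print(f['fx'],np.array(f['pose']).round(2).tolist()); s=env.state(); print(s['time_s'],s['ee_pos'],s['ee_rot'],s['qpos'],s['force'])
E
```

```text
388.3105963031995 [[0.0, -0.96, -0.26, 507.69], [-1.0, -0.0, 0.0, 3.54], [-0.0, 0.26, -0.96, 433.92], [0.0, 0.0, 0.0, 1.0]]
1.4833 [436.3290701    8.77912307 263.73072948] [-1.79658776e+02 -9.10143999e-02  2.99385253e-01] [ -0.62095546   3.79361682 101.08324519   0.35466678  75.03789004
  88.98807495] [2.65520855 3.57670079 0.51012027]
```

View pics/w0.png

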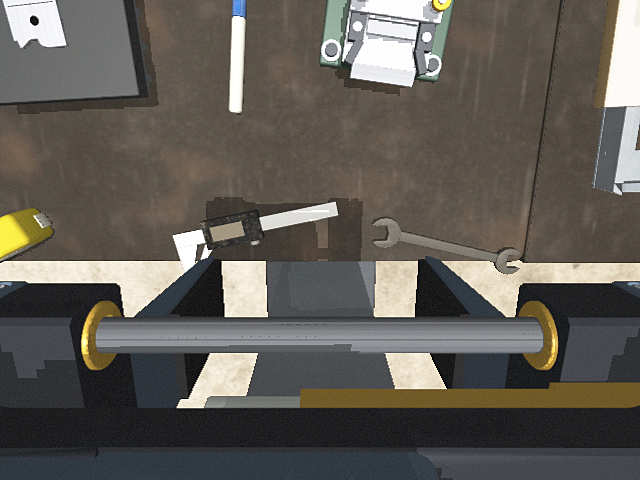

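The wrist view shows the holder mouth at (383,65), the pen at (237,55), and the plate at the upper left with the template's shaped end at (37,45). Next I'll move over the plate.

>>> {"op": "send_rows", "data": {"grip": [-1, -1, -1, -1, -1, -1, -1, -1], "xyz": [[0.11, 0.247, 0], [0.11, 0.247, 0], [0.11, 0.247, 0], [0.11, 0.247, 0], [0.11, 0.247, 0], [0.11, 0.247, 0], [0.11, 0.247, 0], [0.11, 0.247, 0]], "yaw": [5, 5, 5, 5, 5, 5, 5, 5]}}

```text
time_s: 2.15
ee_pos: [545.5, 251.6, 262.2]
ee_rot: [-179.9, 0.1, 5.2]
force: [0.0, -0.4, -0.0]
gripper_width: 40.9
gripper_force: 0.0
```

```bash
python3 - <<'E'
from h import *
f=grab('wrist','w1'); pickle.dump(f,open('w1.pkl','wb')); print(np.array(f['pose']).round(2).tolist()); s=env.state(); print(s['time_s'],s['ee_pos'],s['ee_rot'],s['gripper_width'],s['force'])
def mask(m,z,name):
    m=cv2.morphologyEx(m.astype(np.uint8),cv2.MORPH_OPEN,np.ones((3,3)))
    cs,_=cv2.findContours(m,0,1)
    for c in sorted(cs,key=cv2.contourArea)[-3:]:
        w=np.array([onz(f,*p[0],z)[:2] for p in c],np.float32)
        r=cv2.minAreaRect(w); print(name,cv2.boundingRect(c),np.round(r[0],1),np.round(r[1],1),round(r[2],1),np.round(cv2.boxPoints(r)).tolist())
I=f['frame'].astype(int); I=I[:260]
mask(I.min(2)>170,58,'tmpl')
E
```

```text
[[0.09, -0.96, -0.26, 618.72], [-1.0, -0.09, -0.02, 258.37], [-0.0, 0.26, -0.96, 432.26], [0.0, 0.0, 0.0, 1.0]]
2.2 [544.50058915 249.26210778 262.4946167 ] [1.79945547e+02 1.21892003e-01 5.16331994e+00] 36.91688022196302 [-0.42222344 -0.07399476 -0.81182273]
tmpl (588, 189, 52, 41) [571.6 -40.9] [55.1 34.2] 82.2 [[551.0, -66.0], [585.0, -71.0], [592.0, -16.0], [558.0, -11.0]]
tmpl (297, 24, 52, 151) [641.8 257.8] [130.1  45.5] 5.7 [[575.0, 274.0], [579.0, 229.0], [709.0, 242.0], [704.0, 287.0]]
tmpl (47, 0, 142, 260) [591.  442.1] [246.2 122.8] 0.1 [[468.0, 503.0], [468.0, 380.0], [714.0, 381.0], [714.0, 504.0]]
```

View pics/w1.png

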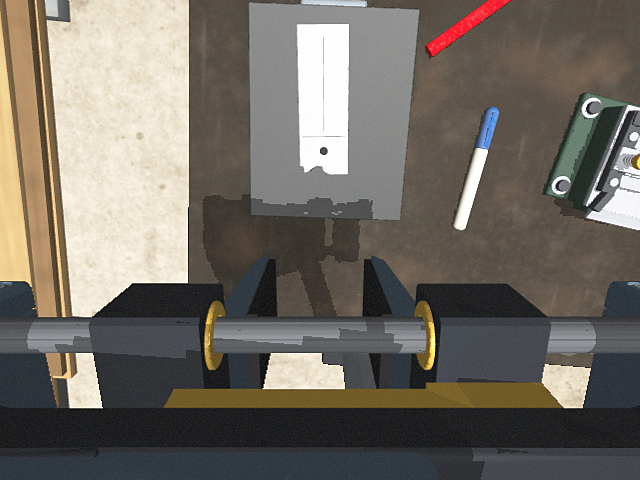

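The wrist view shows the template at (297-349, 24-175), with its rectangle fit matching 130x45 at yaw 5.7°. The near plate edge runs (250,218)-(401,220).

```bash
python3 - <<'E'
from h import *
f=pickle.load(open('w1.pkl','rb'))
for p in((250,214),(401,220),(419,10),(249,5)): print(p,onz(f,*p,55))
g=cv2.cvtColor(f['frame'],7)
for u in (260,280,380,395): print(u,g[200:230,u].tolist())
E
```

```text
(250, 214) [530.8 320.2  55. ]
(401, 220) [538.5 170.   55. ]
(419, 10) [725.5 181.9  55. ]
(249, 5) [716.  329.3  55. ]
260 [80, 85, 90, 80, 84, 87, 86, 88, 88, 80, 92, 88, 85, 87, 89, 63, 58, 58, 65, 63, 58, 56, 59, 56, 55, 54, 60, 61, 51, 59]
280 [130, 130, 134, 135, 88, 78, 80, 85, 84, 87, 83, 83, 86, 84, 89, 86, 51, 58, 55, 59, 57, 55, 54, 57, 53, 51, 56, 55, 51, 52]
380 [132, 135, 130, 128, 132, 128, 131, 128, 131, 125, 133, 129, 130, 130, 129, 131, 134, 130, 135, 120, 92, 89, 88, 84, 89, 93, 93, 96, 93, 92]
395 [127, 133, 133, 128, 131, 130, 131, 128, 130, 131, 133, 130, 125, 128, 132, 127, 130, 127, 129, 134, 75, 87, 90, 83, 87, 88, 90, 88, 88, 97]
```

>>> {"op": "send_rows", "data": {"grip": [-1, -1, -1, -1, -1, -1, -1, -1], "xyz": [[0.04, 0.004, -0.01], [0.07, 0.007, -0.03], [0.1, 0.01, -0.06], [0.1, 0.01, -0.1], [0.1, 0.01, -0.13], [0.1, 0.01, -0.16], [0.1, 0.01, -0.18], [0.1, 0.01, -0.19]], "yaw": [0.7, 0.7, 0.7, 0.7, 0.7, 0.7, 0.7, 0.7]}}

```text
time_s: 2.87
ee_pos: [642.0, 255.2, 70.4]
ee_rot: [179.9, 0.4, 5.6]
force: [0.3, 0.3, 0.3]
gripper_width: 0.4
gripper_force: 0.0
```

>>> {"op": "send_rows", "data": {"grip": [-1, -1, -1, -1, -1, -1], "xyz": [[0, 0, -0.004], [0, 0, -0.008], [0, 0, -0.01], [0, 0, -0.012], [0, 0, -0.012], [0, 0, -0.012]], "yaw": [0, 0, 0, 0, 0, 0]}}

```text
time_s: 3.37
ee_pos: [644.7, 258.1, 63.0]
ee_rot: [-180.0, -0.1, 5.7]
force: [1.0, 0.0, -0.0]
gripper_width: 0.5
gripper_force: 0.0
```

>>> {"op": "send_rows", "data": {"grip": [-1, -1, -1, -1, -1, -1], "xyz": [[0, 0, -0.001], [0, 0, -0.002], [0, 0, -0.003], [0, 0, -0.004], [0, 0, -0.004], [0, 0, -0.004]], "yaw": [0, 0, 0, 0, 0, 0]}}

```text
time_s: 3.87
ee_pos: [644.4, 258.0, 58.3]
ee_rot: [-180.0, -0.0, 5.7]
force: [-1.3, 0.2, 3.1]
gripper_width: 0.4
gripper_force: 1.4
```

>>> {"op": "send_rows", "data": {"grip": [-1, -1, -1], "xyz": [[0, 0, -0.0005], [0, 0, -0.001], [0, 0, -0.001]], "yaw": [0, 0, 0]}}

```text
time_s: 4.12
ee_pos: [644.4, 258.0, 58.3]
ee_rot: [-180.0, -0.0, 5.7]
force: [-1.7, -0.7, 6.9]
gripper_width: 0.2
gripper_force: 3.6
```

>>> {"op": "send_rows", "data": {"grip": [-1, -1, -1, -1, -1, -1, -1, -1], "xyz": [[0, 0, -0.0003], [-0.003, 0, -0.0003], [-0.006, 0, -0.0003], [-0.01, -0.001, -0.0003], [-0.014, -0.001, -0.0003], [-0.018, -0.001, -0.0003], [-0.02, -0.001, -0.0003], [-0.02, -0.001, -0.0003]], "yaw": [0, 0, 0, 0, 0, 0, 0, 0]}}

```text
time_s: 4.78
ee_pos: [625.8, 257.4, 58.3]
ee_rot: [-179.9, -0.3, 5.7]
force: [1.5, -0.4, 6.4]
gripper_width: 0.8
gripper_force: 3.1
```

```bash
cat > tm.py <<'E'
from h import *
import sys
n,z=sys.argv[1],float(sys.argv[2])
f=grab('scene',n); m=(f['frame'].min(2)>165).astype(np.uint8)
pickle.dump(f,open(n+'.pkl','wb'))
x0,x1,y0,y1=175,330,215,300
m[:y0]=0;m[y1:]=0;m[:,:x0]=0;m[:,x1:]=0
cs,_=cv2.findContours(m,0,1)
for c in sorted(cs,key=cv2.contourArea)[-2:]:
    w=np.array([onz(f,*p[0],z)[:2] for p in c],np.float32)
    r=cv2.minAreaRect(w); print(cv2.boundingRect(c),np.round(r[0],1),np.round(r[1],1),round(r[2],1),np.round(cv2.boxPoints(r)).tolist())
s=env.state(); print(s['ee_pos'],s['force'])
E
python3 - <<'E'
from h import *
f=pickle.load(open('scene0.pkl','rb')); g=grab('scene','s1')
im=np.hstack([cv2.resize(x['frame'][205:305,160:300],None,fx=2.8,fy=2.8) for x in(f,g)]); cv2.imwrite('pics/s1c.png',im[:,:,::-1])
E
python3 tm.py s1b 58
```

```text
(196, 237, 17, 12) [667.8 266.4] [40.5 38.1] 5.6 [[646.0, 283.0], [650.0, 245.0], [690.0, 249.0], [686.0, 287.0]]
(291, 247, 25, 21) [508.2 138.8] [13.4 86.8] 84.2 [[464.0, 136.0], [551.0, 128.0], [552.0, 141.0], [466.0, 150.0]]
[625.80637527 257.41394905  58.3245489 ] [ 0.87731018 -0.46023656  6.63020901]
```

View pics/s1c.png

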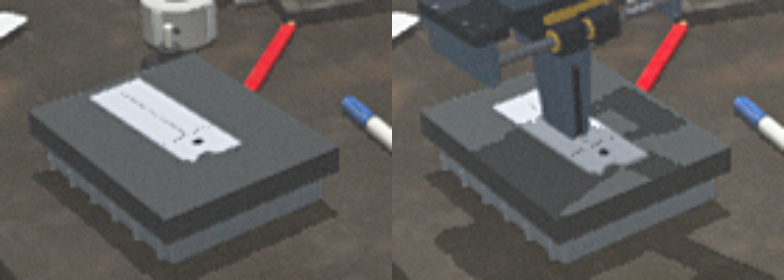

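The template moved with the fingers: its shaped end shifted toward the near edge by about 18 mm, with no visible turn. I'll carry on sliding.

>>> {"op": "send_rows", "data": {"grip": [-1, -1, -1, -1, -1, -1, -1, -1], "xyz": [[-0.004, 0, 0], [-0.009, -0.001, 0], [-0.014, -0.001, 0], [-0.019, -0.001, 0], [-0.024, -0.001, 0], [-0.029, -0.002, 0], [-0.034, -0.002, 0], [-0.039, -0.002, 0]], "yaw": [0, 0, 0, 0, 0, 0, 0, 0]}}

```text
time_s: 5.55
ee_pos: [587.5, 255.5, 58.3]
ee_rot: [-179.9, -0.3, 5.7]
force: [1.9, 0.1, 6.6]
gripper_width: 0.7
gripper_force: 2.9
```

>>> {"op": "send_rows", "data": {"grip": [-1, -1, -1, -1, -1, -1, -1], "xyz": [[-0.005, 0, 0], [-0.01, -0.001, 0], [-0.015, -0.001, 0], [-0.02, -0.001, 0], [-0.025, -0.002, 0], [-0.026, -0.002, 0], [-0.026, -0.002, 0]], "yaw": [0, 0, 0, 0, 0, 0, 0]}}

```text
time_s: 6.13
ee_pos: [560.9, 253.5, 58.3]
ee_rot: [-179.9, -0.3, 5.7]
force: [0.8, -0.3, 6.9]
gripper_width: 0.6
gripper_force: 3.5
```

>>> {"op": "send_rows", "data": {"grip": [-1, -1, -1, -1, -1, -1, -1, -1], "xyz": [[0, 0, 0.005], [0, 0, 0.02], [-0.01, 0, 0.05], [-0.03, 0, 0.09], [-0.06, 0, 0.13], [-0.09, 0, 0.15], [-0.1, 0, 0.15], [-0.1, 0, 0.15]], "yaw": [0, 0, 0, 0, 0, 0, 0, 0]}}

```text
time_s: 6.8
ee_pos: [457.2, 253.0, 208.7]
ee_rot: [-179.9, -0.1, 5.8]
force: [0.0, 0.6, 0.1]
gripper_width: 0.4
gripper_force: 0.0
```

```bash
python3 - <<'E'
from h import *
f=grab('wrist','w2'); pickle.dump(f,open('w2.pkl','wb')); s=env.state(); print(s['time_s'],s['ee_pos'],s['ee_rot'])
m=(f['frame'].min(2)>170).astype(np.uint8); m[330:]=0
cs,_=cv2.findContours(cv2.morphologyEx(m,cv2.MORPH_OPEN,np.ones((3,3))),0,1)
for c in sorted(cs,key=cv2.contourArea)[-4:]:
    w=np.array([onz(f,*p[0],58)[:2] for p in c],np.float32)
    r=cv2.minAreaRect(w); print(cv2.boundingRect(c),np.round(r[0],1),np.round(r[1],1),round(r[2],1),np.round(cv2.boxPoints(r)).tolist())
E
```

```text
6.85 [458.45697141 252.88667683 207.10155884] [-1.79993183e+02 -6.66491470e-02  5.78032219e+00]
(493, 261, 87, 22) [429.4  60. ] [14.  74.7] 12.0 [[415.0, 95.0], [430.0, 22.0], [444.0, 25.0], [428.0, 98.0]]
(493, 51, 44, 104) [564.5 111.4] [11.  78.6] 84.7 [[525.0, 110.0], [603.0, 102.0], [604.0, 113.0], [526.0, 121.0]]
(304, 0, 61, 177) [558.5 253.4] [129.   45.5] 5.8 [[492.0, 270.0], [497.0, 224.0], [625.0, 237.0], [620.0, 282.0]]
(29, 0, 171, 317) [477.1 429.5] [255.8 129.1] 5.9 [[343.0, 481.0], [356.0, 352.0], [611.0, 378.0], [598.0, 507.0]]
```

View pics/w2.png

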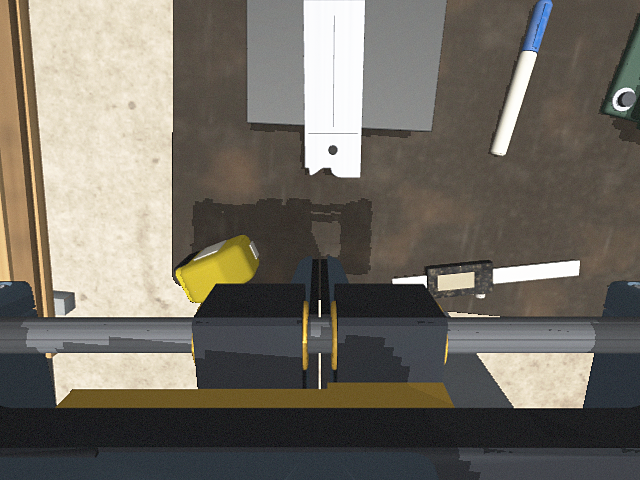

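The template now juts about 40 mm past the plate's near edge; its shaped end is at (332,177) and the plate edge runs (247,123)-(432,131). Next: open, go over the end and descend.

>>> {"op": "send_rows", "data": {"grip": [0.7, 0.7, 0.7, 0.7, 0.7, 0.7, 0.7, 0.7], "xyz": [[0, 0, 0], [0.02, -0.004, 0], [0.052, -0.004, -0.02], [0.052, -0.004, -0.04], [0.052, -0.004, -0.06], [0.052, -0.004, -0.08], [0.052, -0.004, -0.09], [0.052, -0.004, -0.1]], "yaw": [0, 0, 0, 0, 0, 0, 0, 0]}}

```text
time_s: 7.52
ee_pos: [511.3, 248.3, 103.9]
ee_rot: [179.9, 0.2, 5.7]
force: [-0.2, 0.6, -0.2]
gripper_width: 51.3
gripper_force: 0.0
```

>>> {"op": "send_rows", "data": {"grip": [0.7, 0.7, 0.7, 0.7, 0.7, 0.7, 0.7, 0.7], "xyz": [[0, 0, 0], [0, 0, -0.01], [0, 0, -0.02], [0, 0, -0.035], [0, 0, -0.05], [0, 0, -0.062], [0, 0, -0.062], [0, 0, -0.062]], "yaw": [0, 0, 0, 0, 0, 0, 0, 0]}}

```text
time_s: 8.18
ee_pos: [511.2, 248.8, 44.4]
ee_rot: [180.0, 0.0, 5.7]
force: [0.2, -0.6, 0.5]
gripper_width: 77.6
gripper_force: 0.0
```

>>> {"op": "send_rows", "data": {"grip": [-1, -1, -1, -1, -1, -1, -1, -1], "xyz": [[0, 0, 0], [0, 0, 0], [0, 0, 0], [0, 0, 0], [0, 0, 0], [0, 0, 0], [0, 0, 0], [0, 0, 0]], "yaw": [0, 0, 0, 0, 0, 0, 0, 0], "grip_force": 40}}

```text
time_s: 8.85
ee_pos: [511.5, 248.9, 45.0]
ee_rot: [-180.0, -0.0, 5.7]
force: [-0.6, -0.6, 1.3]
gripper_width: 43.9
gripper_force: 40.0
```

>>> {"op": "send_rows", "data": {"grip": [-1, -1, -1, -1, -1, -1, -1, -1], "xyz": [[0, 0, 0.002], [0, 0, 0.006], [0, 0, 0.015], [0, 0, 0.03], [0, 0, 0.05], [0, 0, 0.07], [0, 0, 0.085], [0, 0, 0.09]], "yaw": [0, 0, 0, 0, 0, 0, 0, 0]}}

```text
time_s: 9.52
ee_pos: [512.7, 249.6, 137.8]
ee_rot: [-179.9, -0.3, 5.7]
force: [-0.3, 1.0, -1.2]
gripper_width: 43.8
gripper_force: 40.0
```

>>> {"op": "send_rows", "data": {"grip": [-1, -1, -1, -1, -1, -1, -1, -1], "xyz": [[-0.01, -0.01, 0.01], [-0.03, -0.04, 0.01], [-0.05, -0.08, 0.01], [-0.07, -0.12, 0.01], [-0.09, -0.16, 0.01], [-0.1, -0.2, 0.01], [-0.11, -0.23, 0.01], [-0.11, -0.26, 0.01]], "yaw": [0, -2, -4, -6, -8, -10, -12, -13.7]}}

```text
time_s: 10.18
ee_pos: [397.5, -13.0, 144.3]
ee_rot: [179.9, 0.2, -8.1]
force: [0.5, 0.2, -1.6]
gripper_width: 43.7
gripper_force: 40.0
```

>>> {"op": "send_rows", "data": {"grip": [-1, -1, -1, -1, -1], "xyz": [[0, -0.01, 0], [0, -0.02, 0], [0, -0.02, 0], [0, -0.02, 0], [0, -0.02, 0]], "yaw": [0, 0, 0, 0, 0]}}

```text
time_s: 10.6
ee_pos: [401.5, -30.2, 144.5]
ee_rot: [-180.0, 0.0, -7.9]
force: [0.0, -0.0, -1.2]
gripper_width: 43.7
gripper_force: 40.0
```

```bash
python3 - <<'E'
from h import *
f=grab('wrist','w3'); pickle.dump(f,open('w3.pkl','wb')); s=env.state(); print(s['time_s'],s['ee_pos'],s['ee_rot'],s['force'],s['gripper_width'])
g=grab('side','d3'); pickle.dump(g,open('d3.pkl','wb'))
a=cv2.resize(f['frame'][:300,160:560],None,fx=1.5,fy=1.5); b=cv2.resize(g['frame'][260:350,240:430],None,fx=1.6,fy=1.6)
im=np.zeros((600,800,3),np.uint8); im[:450,:600]=a; im[455:455+b.shape[0],:b.shape[1]]=b
cv2.imwrite('pics/c3.png',im[:,:,::-1])
E
```

```text
10.65 [401.46706946 -30.08651272 144.495776  ] [-1.79984422e+02  3.21440374e-02 -7.89568795e+00] [ 0.16457166 -0.63828483 -1.50795412] 43.827530526432085
```

View pics/c3.png

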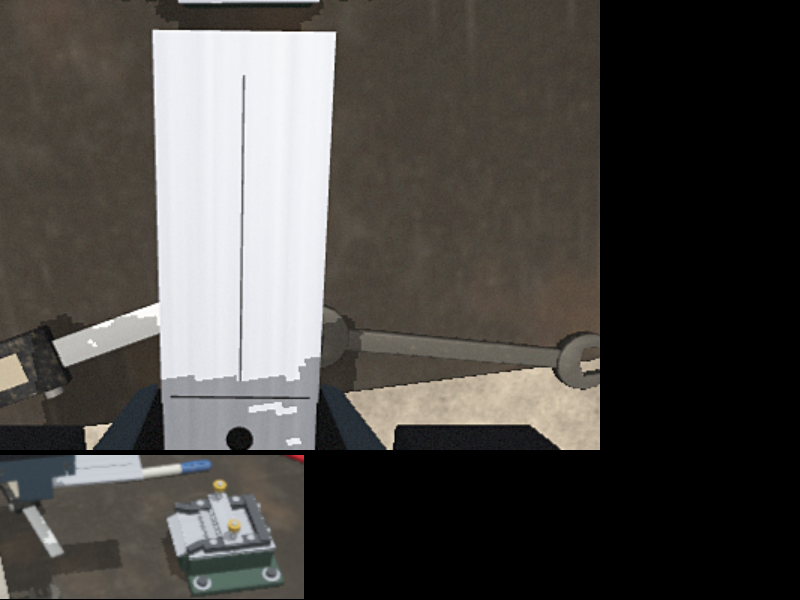

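The template is held level and centred, its square end at crop (153,30)-(336,32). It hides the holder from the wrist camera, so I'll look from higher and to one side.

>>> {"op": "send_rows", "data": {"grip": [-1, -1, -1, -1, -1, -1, -1, -1], "xyz": [[0, 0.01, 0.03], [0.02, 0.03, 0.06], [0.04, 0.06, 0.09], [0.06, 0.08, 0.12], [0.08, 0.1, 0.14], [0.08, 0.1, 0.155], [0.08, 0.1, 0.155], [0.08, 0.1, 0.155]], "yaw": [0, 0, 0, 0, 0, 0, 0, 0]}}

```text
time_s: 11.37
ee_pos: [481.1, 69.7, 299.3]
ee_rot: [180.0, 0.0, -7.9]
force: [-0.0, 0.1, -2.3]
gripper_width: 44.2
gripper_force: 40.0
```

```bash
python3 - <<'E'
from h import *
f=pickle.load(open('w3.pkl','rb'))
a,b=onz(f,160+153/1.5,20,157.5),onz(f,160+336/1.5,21.3,157.5)
c=onz(f,160+162/1.5,400/1.5,157.5),onz(f,160+317/1.5,400/1.5,157.5)
print('sq end',a,b,np.linalg.norm(a-b),'mid',(a+b)/2,'sides low',c)
f=grab('wrist','w4'); pickle.dump(f,open('w4.pkl','wb')); s=env.state(); print(s['time_s'],s['ee_pos'],s['ee_rot'])
P=[proj(f,(x,y,45)) for x in(540,690) for y in(-130,10)]; print(P)
P=np.array(P); x0,y0=np.maximum(P.min(0).astype(int),0); x1,y1=P.max(0).astype(int); x1=min(x1,640); k=min(800/(x1-x0),600/(y1-y0)); print(x0,y0,x1,y1,k)
cv2.imwrite('pics/c4.png',cv2.resize(f['frame'][y0:y1,x0:x1],None,fx=k,fy=k)[:,:,::-1])
E
```

```text
sq end [515.  -24.7 157.5] [508.4 -68.7 157.5] 44.49224651554471 mid [511.7 -46.7 157.5] sides low (array([420.7, -10.4, 157.5]), array([414.6, -54.3, 157.5]))
11.4167 [480.22893798  69.12827609 298.43249385] [ 1.79948681e+02  1.40477727e-01 -7.93764273e+00]
[(np.float64(501.1), np.float64(116.4)), (np.float64(367.9), np.float64(135.4)), (np.float64(498.7), np.float64(-47.9)), (np.float64(351.5), np.float64(-24.6))]
351 0 501 135 4.444444444444445
```

View pics/c4.png

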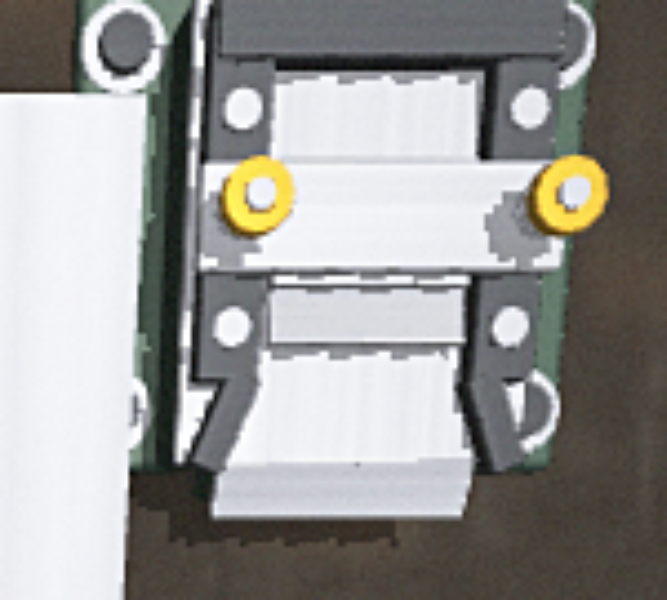

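The holder is clear in the crop: the mouth edge runs (213,463)-(472,458), the inner rail edges are at (272,100)/(257,380) left and (485,100)/(462,380) right, and the foot of the stop is at y≈72. Converting these to positions.

```bash
python3 - <<'E'
from h import *
f=pickle.load(open('w4.pkl','rb')); k=4.4444
W=lambda x,y,z: onz(f,351+x/k,y/k,z)
for n,p in dict(mouthL=(213,464,45),mouthR=(472,458,45),rampL=(213,517,38.5),rampR=(465,516,38.5),LT=(273,100,55),LB=(257,380,55),RT45=(485,100,45),RB45=(464,380,45),RT55=(485,100,55),stopL=(275,72,45),stopR=(483,70,45),nutL=(261,193,85),nutR=(574,193,85),flL=(200,465,55),flR=(505,468,55),scL=(243,107,56),scR=(530,107,56),scl2=(233,326,56),scr2=(509,326,56)).items(): print(n,W(*p))
E
```

```text
mouthL [566.6 -25.2  45. ]
mouthR [559.6 -85.1  45. ]
rampL [554.8 -25.5  38.5]
rampR [546.7 -85.1  38.5]
LT [639.2 -42.3  55. ]
LB [582.8 -34.5  55. ]
RT45 [634.8 -91.4  45. ]
RB45 [577.  -84.1  45. ]
RT55 [632.9 -87.8  55. ]
stopL [646.8 -45.6  45. ]
stopR [640.9 -91.2  45. ]
nutL [616.3 -31.2  85. ]
nutR [607.5 -94.3  85. ]
flL [566.5 -20.2  55. ]
flR [556.3 -89.1  55. ]
scL [638.5 -35.6  56. ]
scR [630. -97.  56.]
scl2 [594.8 -29.8  56. ]
scr2 [586.3 -90.8  56. ]
```

>>> {"op": "send_rows", "data": {"grip": [-1, -1, -1, -1, -1, -1, -1, -1], "xyz": [[-0.02, -0.03, -0.02], [-0.04, -0.06, -0.04], [-0.059, -0.09, -0.07], [-0.059, -0.106, -0.1], [-0.059, -0.106, -0.14], [-0.059, -0.106, -0.18], [-0.059, -0.106, -0.21], [-0.059, -0.106, -0.23]], "yaw": [0.9, 0.9, 0.9, 0.9, 0.9, 0.9, 0.9, 0.9], "grip_force": 45}}

```text
time_s: 12.08
ee_pos: [417.6, -37.3, 65.8]
ee_rot: [180.0, 0.5, -7.2]
force: [-0.2, 0.2, -1.5]
gripper_width: 43.7
gripper_force: 45.0
```

>>> {"op": "send_rows", "data": {"grip": [-1, -1, -1, -1, -1, -1, -1], "xyz": [[0, 0, -0.01], [0, 0, -0.02], [0, 0, -0.028], [0, 0, -0.033], [0, 0, -0.033], [0, 0, -0.033], [0, 0, -0.033]], "yaw": [0, 0, 0, 0, 0, 0, 0]}}

```text
time_s: 12.67
ee_pos: [422.6, -37.2, 37.1]
ee_rot: [180.0, -0.1, -7.1]
force: [-0.8, 0.1, -1.5]
gripper_width: 43.7
gripper_force: 45.0
```

```bash
python3 - <<'E'
from h import *
s=env.state(); print(s['time_s'],s['ee_pos'],s['ee_rot'],s['force'])
f=grab('wrist','w5'); pickle.dump(f,open('w5.pkl','wb'))
g=grab('side','d5'); pickle.dump(g,open('d5.pkl','wb'))
m=(f['frame'].min(2)>170).astype(np.uint8); 
cs,_=cv2.findContours(cv2.morphologyEx(m,cv2.MORPH_OPEN,np.ones((3,3))),0,1)
for c in sorted(cs,key=cv2.contourArea)[-4:]:
    print(cv2.boundingRect(c),cv2.approxPolyDP(c,4,True)[:,0].tolist())
print(proj(f,(533,-52.4,49)))
for z in(43,46,49,52): print(z,proj(g,(533,-52.4+22.3,z)),proj(g,(530,-52.4-22.3,z)))
m=(g['frame'].min(2)>150).astype(np.uint8); m[:250]=0;m[360:]=0;m[:,:240]=0;m[:,430:]=0
cs,_=cv2.findContours(m,0,1)
for c in sorted(cs,key=cv2.contourArea)[-4:]:
    print(cv2.boundingRect(c),cv2.approxPolyDP(c,2,True)[:,0].tolist())
E
```

```text
12.6667 [422.59241044 -37.19415312  37.09650718] [ 1.79994748e+02 -5.73604685e-02 -7.09671754e+00] [-0.82567046  0.08039058 -1.48760657]
(216, 274, 23, 26) [[238, 274], [216, 281], [218, 299]]
(55, 392, 23, 16) [[77, 392], [55, 394], [57, 407], [76, 407], [72, 396]]
(0, 0, 38, 104) [[0, 0], [0, 33], [15, 99], [31, 103], [29, 99], [37, 98], [18, 2]]
(262, 20, 122, 234) [[262, 20], [268, 250], [318, 253], [322, 49], [321, 252], [357, 252], [361, 239], [373, 236], [383, 21]]
(np.float64(323.8), np.float64(21.4))
43 (np.float64(332.8), np.float64(301.4)) (np.float64(338.9), np.float64(318.9))
46 (np.float64(332.9), np.float64(300.3)) (np.float64(339.0), np.float64(317.8))
49 (np.float64(332.9), np.float64(299.2)) (np.float64(339.0), np.float64(316.7))
52 (np.float64(333.0), np.float64(298.1)) (np.float64(339.1), np.float64(315.6))
(240, 328, 7, 32) [[240, 328], [240, 359], [246, 359]]
(312, 266, 42, 10) [[353, 268], [345, 266], [315, 270], [312, 274]]
(304, 299, 37, 22) [[336, 300], [304, 302], [304, 320], [340, 316]]
(344, 284, 55, 39) [[392, 294], [385, 295], [378, 284], [377, 288], [371, 287], [373, 293], [370, 296], [350, 296], [345, 299], [350, 322], [354, 321], [356, 316], [367, 312], [367, 306], [374, 315], [374, 312], [382, 307], [382, 301], [385, 299], [386, 303], [390, 302], [390, 307], [386, 313], [380, 312], [380, 315], [391, 314], [391, 309], [398, 312]]
```

Side-view corners (336,300) and (340,316) match the prediction, and lateral offset agrees with the holder as measured in both views. Advancing.

>>> {"op": "send_rows", "data": {"grip": [-1, -1, -1, -1, -1, -1, -1, -1], "xyz": [[0.005, -0.0007, -0.001], [0.011, -0.0015, -0.001], [0.018, -0.0025, -0.001], [0.025, -0.0034, -0.001], [0.032, -0.0044, -0.001], [0.038, -0.0052, -0.001], [0.044, -0.006, -0.001], [0.048, -0.0066, -0.001]], "yaw": [0, 0, 0, 0, 0, 0, 0, 0]}}

```text
time_s: 13.43
ee_pos: [471.4, -43.9, 35.7]
ee_rot: [180.0, -0.0, -7.1]
force: [0.7, 0.3, -1.7]
gripper_width: 44.1
gripper_force: 45.0
```

>>> {"op": "send_rows", "data": {"grip": [-1, -1, -1, -1, -1, -1, -1, -1], "xyz": [[0.001, -0.0001, 0], [0.002, -0.0003, 0], [0.004, -0.0005, 0], [0.006, -0.0008, 0], [0.008, -0.0011, 0], [0.01, -0.0014, 0], [0.012, -0.0016, 0], [0.012, -0.0016, 0]], "yaw": [0, 0, 0, 0, 0, 0, 0, 0]}}

```text
time_s: 14.1
ee_pos: [482.9, -45.4, 35.7]
ee_rot: [180.0, -0.0, -7.1]
force: [-0.4, -0.6, -0.6]
gripper_width: 43.7
gripper_force: 45.0
```

>>> {"op": "send_rows", "data": {"grip": [-1, -1, -1, -1, -1, -1, -1, -1], "xyz": [[0.002, -0.0003, 0], [0.004, -0.0005, 0], [0.006, -0.0008, 0], [0.008, -0.0011, 0], [0.01, -0.0014, 0], [0.012, -0.0016, 0], [0.014, -0.0019, 0], [0.014, -0.0019, 0]], "yaw": [0, 0, 0, 0, 0, 0, 0, 0]}}

```text
time_s: 14.77
ee_pos: [487.4, -46.0, 34.2]
ee_rot: [-180.0, 1.1, -7.1]
force: [-17.5, 2.4, 8.8]
gripper_width: 43.9
gripper_force: 45.0
```

>>> {"op": "send_rows", "data": {"grip": [-1, -1, -1, -1, -1], "xyz": [[0, 0, 0.001], [0, 0, 0.002], [0, 0, 0.002], [0, 0, 0.002], [0, 0, 0.002]], "yaw": [0, 0, 0, 0, 0]}}

```text
time_s: 15.18
ee_pos: [487.4, -46.0, 35.5]
ee_rot: [-180.0, 1.1, -7.1]
force: [-14.4, 1.6, 1.1]
gripper_width: 43.9
gripper_force: 45.0
```

>>> {"op": "send_rows", "data": {"grip": [-1, -1, -1, -1, -1, -1], "xyz": [[0.001, -0.0001, 0], [0.002, -0.0003, 0], [0.003, -0.0004, 0], [0.004, -0.0005, 0], [0.004, -0.0005, 0], [0.004, -0.0005, 0]], "yaw": [0, 0, 0, 0, 0, 0]}}

```text
time_s: 15.68
ee_pos: [489.1, -46.2, 35.1]
ee_rot: [-180.0, 1.4, -7.1]
force: [-17.3, 2.5, 3.2]
gripper_width: 44.1
gripper_force: 45.1
```

>>> {"op": "send_rows", "data": {"grip": [-1, -1, -1, -1, -1, -1], "xyz": [[0.001, -0.0001, 0.0005], [0.002, -0.0003, 0.0005], [0.003, -0.0004, 0.0005], [0.004, -0.0005, 0.0005], [0.004, -0.0005, 0.0005], [0.004, -0.0005, 0.0005]], "yaw": [0, 0, 0, 0, 0, 0]}}

```text
time_s: 16.18
ee_pos: [498.5, -47.5, 36.4]
ee_rot: [180.0, 0.7, -7.1]
force: [-9.0, 1.0, -2.0]
gripper_width: 44.0
gripper_force: 45.0
```

>>> {"op": "send_rows", "data": {"grip": [-1, -1, -1, -1, -1, -1, -1, -1], "xyz": [[0.002, -0.0003, -0.0005], [0.004, -0.0005, -0.0005], [0.006, -0.0008, -0.0005], [0.008, -0.0011, -0.0005], [0.01, -0.0014, -0.0005], [0.012, -0.0016, -0.0005], [0.014, -0.0019, -0.0005], [0.014, -0.0019, -0.0005]], "yaw": [0, 0, 0, 0, 0, 0, 0, 0]}}

```text
time_s: 16.85
ee_pos: [513.0, -49.4, 35.8]
ee_rot: [180.0, 0.7, -7.1]
force: [-8.4, 0.4, -2.6]
gripper_width: 43.6
gripper_force: 45.0
```

```bash
cat > dv.py <<'E'
from h import *
import sys
g=grab('side',sys.argv[1]); pickle.dump(g,open(sys.argv[1]+'.pkl','wb'))
f=grab('wrist',sys.argv[1]+'w'); pickle.dump(f,open(sys.argv[1]+'w.pkl','wb'))
s=env.state(); print(s['time_s'],s['ee_pos'],s['force'],s['gripper_width'])
E
python3 dv.py d6
```

```text
16.95 [513.02235309 -49.40502966  35.81125917] [-8.3241226   1.19638499 -2.77088739] 43.666317134333724
```

>>> {"op": "send_rows", "data": {"grip": [-1, -1, 0.3, 0.3, 0.3, 0.3, 0.3, 0.3], "xyz": [[-0.003, 0.0004, 0], [-0.005, 0.0007, 0], [-0.005, 0.0007, 0], [-0.005, 0.0007, 0], [-0.005, 0.0007, 0], [-0.008, 0.0011, 0], [-0.012, 0.0016, 0], [-0.012, 0.0016, 0]], "yaw": [0, 0, 0, 0, 0, 0, 0, 0]}}

```text
time_s: 17.62
ee_pos: [505.4, -48.4, 37.8]
ee_rot: [180.0, 0.0, -7.1]
force: [-0.4, -0.4, 0.8]
gripper_width: 59.2
gripper_force: 0.0
```

>>> {"op": "send_rows", "data": {"grip": [-1, -1, -1, -1, -1, -1, -1], "xyz": [[0, 0, 0], [0, 0, 0], [0, 0, 0], [0, 0, 0], [0, 0, 0], [0, 0, 0], [0, 0, 0]], "yaw": [0, 0, 0, 0, 0, 0, 0]}}

```text
time_s: 18.2
ee_pos: [506.5, -48.6, 37.8]
ee_rot: [180.0, -0.0, -7.1]
force: [-0.2, -0.8, 1.3]
gripper_width: 43.3
gripper_force: 45.0
```

>>> {"op": "send_rows", "data": {"grip": [-1, -1, -1, -1, -1, -1, -1, -1], "xyz": [[0.002, -0.0003, 0], [0.004, -0.0005, 0], [0.006, -0.0008, 0], [0.008, -0.0011, 0], [0.01, -0.0014, 0], [0.012, -0.0016, 0], [0.014, -0.0019, 0], [0.014, -0.0019, 0]], "yaw": [0, 0, 0, 0, 0, 0, 0, 0]}}

```text
time_s: 18.87
ee_pos: [514.0, -49.5, 37.6]
ee_rot: [-180.0, 0.8, -7.1]
force: [-14.6, 1.7, 15.0]
gripper_width: 43.6
gripper_force: 45.1
```

>>> {"op": "send_rows", "data": {"grip": [-1, -1, -1, -1, -1, -1, -1, -1], "xyz": [[0, 0, 0.001], [0, 0, 0.002], [0, 0, 0.003], [0.002, -0.0003, 0.003], [0.004, -0.0005, 0.003], [0.006, -0.0008, 0.003], [0.006, -0.0008, 0.003], [0.006, -0.0008, 0.003]], "yaw": [0, 0, 0, 0, 0, 0, 0, 0]}}

```text
time_s: 19.53
ee_pos: [520.3, -50.3, 38.2]
ee_rot: [-180.0, 0.8, -7.1]
force: [-7.4, 0.7, -4.1]
gripper_width: 43.3
gripper_force: 45.0
```

>>> {"op": "send_rows", "data": {"grip": [-1, -1, -1, -1, -1], "xyz": [[0.001, -0.0001, -0.0005], [0.002, -0.0003, -0.0005], [0.003, -0.0004, -0.0005], [0.003, -0.0004, -0.0005], [0.003, -0.0004, -0.0005]], "yaw": [0, 0, 0, 0, 0]}}

```text
time_s: 19.95
ee_pos: [523.1, -50.7, 37.9]
ee_rot: [-180.0, 0.8, -7.1]
force: [-9.6, 1.1, -1.8]
gripper_width: 43.4
gripper_force: 45.0
```

>>> {"op": "send_rows", "data": {"grip": [-1, -1, -1, -1, -1], "xyz": [[0.001, -0.0001, 0], [0.002, -0.0003, 0], [0.003, -0.0004, 0], [0.003, -0.0004, 0], [0.003, -0.0004, 0]], "yaw": [0, 0, 0, 0, 0]}}

```text
time_s: 20.37
ee_pos: [526.1, -51.1, 37.9]
ee_rot: [-180.0, 0.8, -7.1]
force: [-8.3, 0.6, -1.5]
gripper_width: 43.6
gripper_force: 45.0
```

>>> {"op": "send_rows", "data": {"grip": [-1, -1, -1, -1], "xyz": [[0.001, -0.0001, 0], [0.002, -0.0003, 0], [0.003, -0.0004, 0], [0.003, -0.0004, 0]], "yaw": [0, 0, 0, 0]}}

```text
time_s: 20.7
ee_pos: [526.9, -51.2, 37.8]
ee_rot: [-180.0, 1.1, -7.1]
force: [-14.3, 2.2, 3.4]
gripper_width: 43.2
gripper_force: 45.1
```

>>> {"op": "send_rows", "data": {"grip": [-1, -1, -1, -1], "xyz": [[0.001, -0.0001, 0], [0.002, -0.0003, 0], [0.002, -0.0003, 0], [0.002, -0.0003, 0]], "yaw": [0, 0, 0, 0]}}

```text
time_s: 21.03
ee_pos: [526.9, -51.2, 37.8]
ee_rot: [-180.0, 1.3, -7.1]
force: [-16.4, 1.9, 6.2]
gripper_width: 44.0
gripper_force: 45.1
```

>>> {"op": "send_rows", "data": {"grip": [-1, -1, -1, -1, -1, -1], "xyz": [[0.001, -0.0001, 0.001], [0.002, -0.0003, 0.0015], [0.003, -0.0004, 0.0015], [0.004, -0.0005, 0.0015], [0.004, -0.0005, 0.0015], [0.004, -0.0005, 0.0015]], "yaw": [0, 0, 0, 0, 0, 0]}}

```text
time_s: 21.53
ee_pos: [526.9, -51.2, 37.9]
ee_rot: [-180.0, 1.8, -7.1]
force: [-21.9, 3.3, 4.2]
gripper_width: 43.7
gripper_force: 45.1
```

>>> {"op": "send_rows", "data": {"grip": [-1, -1, -1, -1, 0.3, 0.3, 0.3, 0.3], "xyz": [[-0.004, 0.0005, -0.001], [-0.008, 0.0011, -0.001], [-0.012, 0.0016, -0.002], [-0.012, 0.0016, -0.002], [-0.012, 0.0016, -0.002], [-0.012, 0.0016, -0.002], [-0.012, 0.0016, -0.002], [-0.012, 0.0016, -0.002]], "yaw": [0, 0, 0, 0, 0, 0, 0, 0]}}

```text
time_s: 22.2
ee_pos: [531.0, -51.8, 40.5]
ee_rot: [180.0, -0.2, -7.1]
force: [0.1, -0.2, -0.9]
gripper_width: 59.2
gripper_force: 0.0
```

>>> {"op": "send_rows", "data": {"grip": [0.5, 0.5, 0.5, 0.5, 0.5, 0.5, 0.5, 0.5], "xyz": [[0, 0, 0], [-0.01, 0.001, 0], [-0.03, 0.004, 0], [-0.05, 0.007, 0.02], [-0.07, 0.01, 0.06], [-0.08, 0.011, 0.1], [-0.08, 0.011, 0.14], [-0.08, 0.011, 0.18]], "yaw": [0, 0, 0, 0, 0, 0, 0, 0]}}

```text
time_s: 22.87
ee_pos: [447.3, -40.3, 221.6]
ee_rot: [180.0, 0.0, -7.1]
force: [1.9, 0.4, 0.0]
gripper_width: 68.0
gripper_force: 0.0
```

>>> {"op": "send_rows", "data": {"grip": [0.5, 0.5, 0.5, 0.5, 0.5, 0.5], "xyz": [[0.03, 0, 0.03], [0.05, 0, 0.05], [0.05, 0, 0.05], [0.05, 0, 0.05], [0.05, 0, 0.05], [0.05, 0, 0.05]], "yaw": [0, 0, 0, 0, 0, 0]}}

```text
time_s: 23.37
ee_pos: [497.4, -40.5, 268.1]
ee_rot: [180.0, 0.2, -7.1]
force: [0.3, -0.3, 0.3]
gripper_width: 68.4
gripper_force: 0.0
```

```bash
python3 dv.py d7; python3 - <<'E'
from h import *
f=pickle.load(open('d7w.pkl','rb'));g=pickle.load(open('d7.pkl','rb'))
c=[proj(f,(x,y,46)) for x in(500,690) for y in(-140,20)]; P=np.array(c); x0,y0=np.maximum(P.min(0).astype(int),0); x1,y1=np.minimum(P.max(0).astype(int),[640,480])
k=min(400/(x1-x0),600/(y1-y0)); print(x0,y0,k)
a=cv2.resize(f['frame'][y0:y1,x0:x1],None,fx=k,fy=k); b=cv2.resize(g['frame'][270:350,290:420],None,fx=3,fy=3)
im=np.zeros((600,800,3),np.uint8); im[:a.shape[0],:a.shape[1]]=a; im[:240,405:405+390]=b
cv2.imwrite('pics/c7.png',im[:,:,::-1])
E
```

```text
23.4667 [497.91272763 -40.5374607  268.43989158] [-0.11211876 -0.32343779  0.76437994] 68.36561280305128
226 0 2.1052631578947367
```

View pics/c7.png

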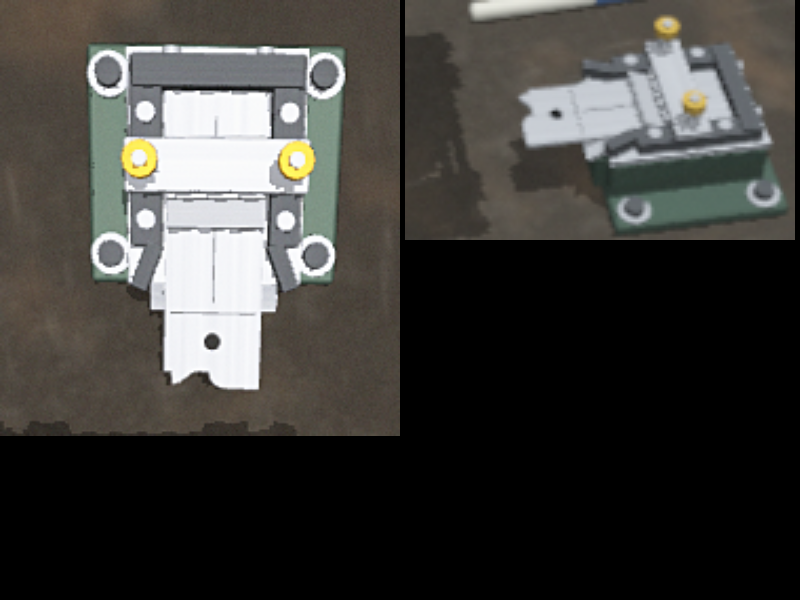

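The template is in the slot under the bar, with its shaped end at crop (235,388) and its square end at y≈92 beside the stop. Checking the numbers from that same view.

```bash
python3 - <<'E'
from h import *
f=pickle.load(open('d7w.pkl','rb')); k=2.10526
W=lambda x,y,z: onz(f,226+x/k,y/k,z)
u=np.array([.9907,-.1357,0])
fr=W(235,388,48); bk=W(218,92,48); n=(W(139,158,85)+W(297,158,85))/2
sc=(W(146,112,56)+W(290,112,56))/2
print(fr,bk,'len',(bk-fr)@u,'nut-front',(n-fr)@u,'back-nut',(bk-n)@u,'sc',(bk-sc)@u)
col=f['frame'][30:60,226+int(200/k)].mean(1).round().tolist(); print(col)
f4=pickle.load(open('w4.pkl','rb')); 
n4=np.array([611.9,-62.75,85]); print('stop-nut from w4',(np.array([643.9,-68.4,45])-n4)@u,'mouth-nut',(np.array([563.1,-55.5,45])-n4)@u)
E
```

```text
[514.  -60.7  48. ] [643.3 -67.7  48. ] len 129.04740999999999 nut-front 97.76780999999991 back-nut 31.279600000000045 sc 9.340385
[124.0, 123.0, 124.0, 117.0, 122.0, 127.0, 120.0, 121.0, 123.0, 134.0, 98.0, 26.0, 3.0, 170.0, 153.0, 253.0, 249.0, 248.0, 247.0, 248.0, 246.0, 247.0, 247.0, 248.0, 247.0, 247.0, 246.0, 247.0, 246.0, 247.0]
stop-nut from w4 32.469105 mouth-nut -49.32998499999996
```

```bash
python3 - <<'E'
from h import *
f=pickle.load(open('d7w.pkl','rb'));g=pickle.load(open('w4.pkl','rb'))
for x in (180,200,215,235,250): print(x,f['frame'][38:54,226+round(x/2.105)].mean(1).round().astype(int).tolist())
for x in (290,330,380,430,465): print('w4',g['frame'][8:24,351+round(x/4.444)].mean(1).round().astype(int).tolist())
for v in (41,42,43,44,45): print(v,onz(f,226+200/2.105,v,45),onz(f,226+200/2.105,v,48))
E
```

```text
180 [125, 139, 82, 29, 9, 174, 255, 254, 249, 248, 247, 247, 248, 248, 248, 248]
200 [123, 134, 98, 26, 3, 170, 153, 253, 249, 248, 247, 248, 246, 247, 247, 248]
215 [118, 138, 93, 30, 8, 172, 255, 253, 249, 247, 246, 246, 248, 247, 247, 247]
235 [121, 129, 110, 32, 14, 142, 174, 255, 254, 251, 250, 250, 251, 251, 250, 251]
250 [121, 131, 108, 31, 9, 132, 255, 255, 251, 250, 251, 250, 250, 250, 251, 250]
w4 [112, 107, 112, 127, 76, 32, 26, 12, 157, 150, 167, 236, 237, 234, 234, 233]
w4 [106, 107, 114, 123, 61, 34, 32, 7, 159, 255, 246, 243, 239, 240, 240, 240]
w4 [111, 109, 111, 124, 73, 26, 26, 8, 150, 253, 243, 236, 233, 234, 233, 234]
w4 [106, 108, 113, 114, 72, 32, 20, 3, 162, 146, 242, 236, 235, 235, 237, 235]
w4 [106, 108, 114, 118, 75, 31, 20, 48, 155, 150, 167, 241, 239, 238, 238, 238]
41 [647.1 -60.3  45. ] [646.5 -60.2  48. ]
42 [646.3 -60.2  45. ] [645.7 -60.1  48. ]
43 [645.4 -60.1  45. ] [644.9 -60.   48. ]
44 [644.6 -60.   45. ] [644.  -59.9  48. ]
45 [643.8 -59.9  45. ] [643.2 -59.8  48. ]
```

```bash
python3 -c "
from workcell import env
print(env.job_done())"
```

```text
the job is handed in; nothing more can be done
None
```

The template was slid about 40 mm over the plate's near edge, pinched by its shaped end and lifted off, then pushed into the holder until it stalled at about 22 N against the end stop; I let go, the last view shows it seated to within about 1 mm, and the job is handed in.

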